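# Spring travel check of an anti-vibration platform

## Task

Do the spring check on the anti-vibration platform under the balance: with a fingertip press down its far left and far right corners, one at a time in either order, each until the red pointer there reaches the yellow mark on its scale, and then let the corner spring back to the green line. The top edge of the blue drag rider that the pointer pushes ahead of it must be left level with the yellow mark on both scales, so do not press past the mark and do not push the riders yourself. Nothing is to be picked up; leave the weight on the pan and everything else on the bench where it stands.

Things in the scene. Friction and masses are not known exactly. Their poses are not given: they have to be found in the camera images.
- platform: Grey base tray of the anti-vibration platform, fixed on the bench, 300 x 350 mm in its x and y. Origin: middle of its underside, at bench height; its x points away from the robot towards the far corners (turned up to 20 degrees), y left, z up. Four coil springs (500 N/m each), 115 mm (x) and 140 mm (y) from the middle, carry the metal plate above it.
- plate: Floating metal plate on the springs, 280 x 330 x 14 mm; origin at its middle, axes as the tray's. Its top is 90 mm above the bench. It sinks and tilts freely under a push and springs back; hard stops after about 23 mm at a corner. A low ivory balance, 190 (x) x 150 (y) mm, is fast on its middle, up to 130 mm above the bench, its round steel pan up to 138 mm.
- corner_left (a point): Point on top of the plate at its far left corner (+x, +y), on the dark screw disc (20 mm across) above the spring, 25 mm in from both edges; moves with the plate. Press here, straight down: about 6.8 N and 10.2 mm bring the left pointer down 12 mm (it goes 1.17 times as far as this point). At rest 90 mm above the bench.
- pointer_left (a point): Reading edge (underside) of the left pointer, a red finger 4 mm thick that sticks out 40 mm from the plate's left edge across the +x face of the scale; moves with the plate. At rest 83 mm above the bench, at the thin green line. Pressing the other far corner lowers it by only about a sixth as much.
- float_left (a point): Rest height of the left pointer's reading edge: the green line of the left scale, 83 mm above the bench; fixed to the tray.
- mark_left (a point): Height of the middle of the yellow mark (5 mm high) on the left scale, 12 mm below the green line, 71 mm above the bench; fixed to the tray. The white scale is 36 mm wide, starts 13 mm outside the plate's left edge, faces the platform's +x and ends 94 mm above the bench; the red band lower down is the end of travel.
- rider_left: Blue drag rider (30 x 10 x 6 mm) that slides stiffly (0.5 N) on the upright rod of the left scale. Origin on its top edge, its reading edge. The left pointer pushes it down from above, and it stays at the lowest place the pointer reached; it starts 0 to 4 mm below the green line.
- corner_right (a point): Point on top of the plate at its far right corner (+x, -y), on the dark screw disc (20 mm across) above the spring, 25 mm in from both edges; moves with the plate. Press here, straight down: about 6.8 N and 10.2 mm bring the right pointer down 12 mm (it goes 1.17 times as far as this point). At rest 90 mm above the bench.
- pointer_right (a point): Reading edge (underside) of the right pointer, a red finger 4 mm thick that sticks out 40 mm from the plate's right edge across the +x face of the scale; moves with the plate. At rest 83 mm above the bench, at the thin green line. Pressing the other far corner lowers it by only about a sixth as much.
- float_right (a point): Rest height of the right pointer's reading edge: the green line of the right scale, 83 mm above the bench; fixed to the tray.
- mark_right (a point): Height of the middle of the yellow mark (5 mm high) on the right scale, 12 mm below the green line, 71 mm above the bench; fixed to the tray. The white scale is 36 mm wide, starts 13 mm outside the plate's right edge, faces the platform's +x and ends 94 mm above the bench; the red band lower down is the end of travel.
- rider_right: Blue drag rider (30 x 10 x 6 mm) that slides stiffly (0.5 N) on the upright rod of the right scale. Origin on its top edge, its reading edge. The right pointer pushes it down from above, and it stays at the lowest place the pointer reached; it starts 0 to 4 mm below the green line.
- weight: 100 g brass knob weight, 23 mm across, 36 mm tall, standing on the balance pan (the pan is 138 mm above the bench). Origin: middle of its underside.
- bottle_large: white plastic bottle, 72 mm across, 165 mm tall, standing on the bench beside the platform. Origin: middle of its underside.
- bottle_small: white plastic bottle with a paper label, 60 mm across, 125 mm tall, standing on the bench beside the platform. Origin: middle of its underside.
- vial: amber glass vial with black cap, 28 mm across, 70 mm tall, standing on the bench. Origin: middle of its underside.
- marker: marker pen with magenta cap, 133 mm long, 13 mm thick, lying on the bench. Origin: middle of its underside.
- tweezers: steel tweezers, 140 mm long, 8 mm high, lying on the bench. Origin: middle of its underside.
- dish: clear plastic dish, 90 mm across, 16 mm tall, on the bench. Origin: middle of its underside.

How it is judged:
By the outcome, as a careful person would: the job done as asked, in the order asked, and still so for the second after the job is handed in, with the robot touching nothing.
It also fails if it takes over 51 s, if anything falls off the work surface, if the arm or the gripper's body presses on something with over 40 N, if the wrist force passes 120 N, or if a joint passes its speed limit or range.

## Robot

A 6-joint arm with a two-finger parallel gripper is mounted at the origin on the work surface. World frame = base frame: x ahead of the robot, y to its left, z up, the work surface at z = 0. Lengths are in m, angles in rad, forces in N, time in s.
With the tool pointing down it reaches from about 0.425 to 0.95 m from the base axis. Payload 3.5 kg.
Tool frame: the origin (TCP) lies at the very end of the fingers, on their centre line; the grasp point (between the pads) lies 19 mm behind it; z points along the fingers, x is the direction in which the jaws open and shut, and the axes are right-handed (so a half turn about z gives the same grasp; the last joint's range is limited). The gripper opens to 85 mm and grips with 20 to 120 N. Pads are 22 mm wide; open, the fingers measure 114 mm over their backs; the gripper's body (76 mm by 85 mm) begins 54 mm behind the grasp point. The pads swing forward as they close: fully open they stand 13 mm farther back than shut.
Start: joints at [1.02, 0.286, 1.577, -0, 1.279, -0.15], TCP at [0.263, 0.622, 0.231] pointing down, gripper open.
Joint ranges: [-2.77, 2.77], [-0.9, 2.22], [0.21, 2.48], [-1.53, 4.67], [0.24, 2.81], [-2.84, 2.84]. Speed limits (rad/s): [2.79, 2.79, 3.14, 3.14, 3.14, 3.14].

## Interface

Orientations are given as [roll, pitch, yaw] about the fixed x, y, z axes, in that order (R = Rz(yaw) Ry(pitch) Rx(roll)).
In Python, from rig import env gives the robot as it stands.
- The arm moves only by the tool move_arm, never from a script. Its argument "increments" is one flat list of numbers, 7 for each row, row after row: the shift along the tool's x, y, z in m, then the turn, a rotation vector about the tool's x, y, z in degrees, then the opening, from 0 (shut) to 1 (fully open). In form: [x, y, z, wx, wy, wz, grip, x, y, z, wx, wy, wz, grip, ...]. A call has 1 to 20 rows; each row shifts and turns the commanded pose from where the row before left it, along the tool's axes as they then stand; what a row does not reach is not made up. A row lasts 1/12 s, in which the tool goes at most 41.7 mm and 7.16 degrees, less where a joint would pass 70% of its speed; a pose out of reach is approached as far as the arm can. A call is refused whole if a number of a shift passes 0.0417 or a number of a turn 7.16, either way. A call with a gripper value outside its range is refused whole. The fingers move at their own pace and stop on an object; "grip_force" is the grip in N (left out, the last holds). Time passes only in rows, so rows that do not move let the fingers close. It gives the time, the measured TCP pose, the force and the opening at its end, in the units of the state.
- env.state(): the state, without advancing time (a new reading comes with each control period).
- env.capture(name): name is "scene" or "top" or "wrist"; returns a dict with "color" (400x640x3 uint8, red, green, blue), "fovy" (degrees; the focal length in pixels is half the picture's height over the tangent of half this angle, whatever the lens; pixels are square), "cx", "cy" (the principal point, pixels), "rvec" (rotation vector, rad) and "tvec" (3), from world to camera coordinates, as OpenCV has them; the wrist camera has in their place "T_tool_cam" (4x4, takes a point from camera to tool coordinates, whose origin is the TCP and whose axes are the tool frame's). Camera axes: x right, y down, z forward; pixel columns grow to the right and rows downward; lengths in m; the calibration is good to about 2 mm. A picture is of the moment at which its call begins: read the wrist's pose just before it. There is no depth.
- env.job_done(): hands the job in, once; it reports no verdict.
The state is a dict: "clock": time; "joints": joint angles; "qd": joint speeds; "joint_torque": joint torques, N m; "tool_pos": TCP position; "tcp_rot": TCP orientation; "wrist_force": force on the tool from outside, world axes, zero at the start; "wrist_torque": the same for the moment, N m; "finger_gap": finger opening in m.
Only numpy, scipy, OpenCV 4.12 (cv2) and the standard library are available. Lean on these libraries where they do the work, as an engineer would, in place of code of your own. Each camera call takes 0.05 s, during which the arm holds its last target.

## Working session

There is one attempt and no reset: what is moved stays moved. The work goes in short steps, Python scripts to look and compute and a tool call to move; the robot and the scene stay as the last step left them, time stands still between calls to the robot, and variables do not carry over. Pictures are saved under pics/ and viewed, and the job is handed in when it is done.

Besides the shell and the picture viewer there is one more tool, called after "Emit:" in YAML: its name, and indented under it one key for each argument. move_arm: Moves the arm, as the interface text tells. Its arguments: {"type":"object","properties":{"increments":{"type":"array","items":{"type":"number"}},"grip_force":{"type":"number"}},"required":["increments"]}

```bash
ls; mkdir -p pics; python3 - <<'E'
from rig import env
import cv2,pickle
s=env.state();print(s)
d={}
for n in("scene","top"):
    c=env.capture(n);d[n]=c
    cv2.imwrite(f"pics/{n}0.png",c["color"][:,:,::-1]);print(n,{k:v for k,v in c.items() if k!="color"})
pickle.dump(d,open("c0.pkl","wb"))
E
```

```text
pics
{'clock': 0.0, 'joints': array([ 1.02001798e+00,  2.87166374e-01,  1.57820248e+00,  1.85929993e-05,
        1.27863213e+00, -1.49959342e-01]), 'qd': array([-5.73286077e-05, -6.62307170e-04,  2.10072182e-04,  4.88464605e-04,
       -5.63538753e-04, -1.54027198e-03]), 'joint_torque': array([ 7.58037877e-04, -4.05967176e+01, -2.92635638e+01, -1.07434532e-04,
        5.64973147e-03, -4.42018219e-06]), 'tool_pos': array([0.26295248, 0.62094284, 0.22993293]), 'tcp_rot': array([-3.14121526e+00,  2.37864548e-03,  1.16997239e+00]), 'wrist_force': array([-0.54947232, -0.5096461 , -0.00716813]), 'wrist_torque': array([-0.01845767,  0.0135055 , -0.01432772]), 'finger_gap': 0.08526530459888175}
scene {'fovy': 47.225998259215366, 'cx': 315.86889904081806, 'cy': 191.14664283083863, 'rvec': array([ 2.1983363 ,  1.12869422, -0.43176926]), 'tvec': array([-0.38734511, -0.27401175,  1.53688021])}
top {'fovy': 57.11818866981185, 'cx': 324.87064736673426, 'cy': 202.07459419838935, 'rvec': array([ 2.19589732, -2.22079143,  0.09839497]), 'tvec': array([0.04556344, 0.5818911 , 1.00484624])}
```

View pics/scene0.png

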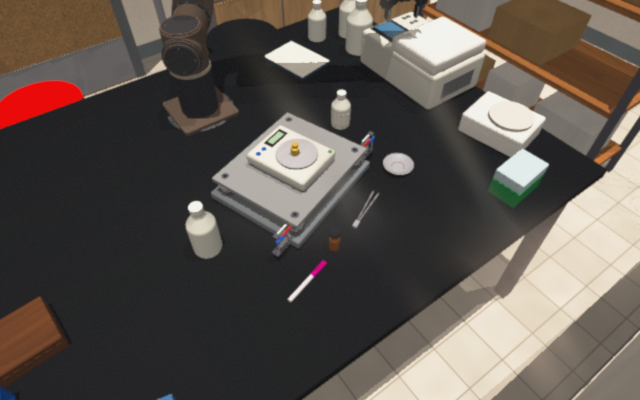

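View pics/top0.png

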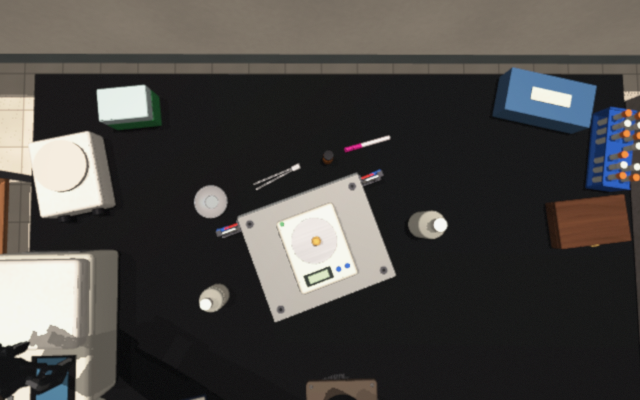

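Top view: plate discs are at far left (250,224), far right (352,186), near left (281,310) and near right (384,270). The small bottle is at (213,298) and the large one at (428,225). Next I'll refine the discs and fit the pose.

```bash
cat > h.py <<'E'
import numpy as np,cv2
from scipy.spatial.transform import Rotation as Ro
def K(c): 
    f=200/np.tan(np.radians(c["fovy"]/2)); return np.array([[f,0,c["cx"]],[0,f,c["cy"]],[0,0,1.]])
def ext(c,s=None):
    if "rvec" in c: return cv2.Rodrigues(np.array(c["rvec"]))[0],np.array(c["tvec"])
    T=np.eye(4);T[:3,:3]=Ro.from_euler("xyz",s["tcp_rot"]).as_matrix();T[:3,3]=s["tool_pos"]
    W=T@np.array(c["T_tool_cam"]); R=W[:3,:3].T; return R,-R@W[:3,3]
def back(c,px,z,s=None):
    R,t=ext(c,s); px=np.atleast_2d(px).astype(float)
    r=np.c_[px,np.ones(len(px))]@np.linalg.inv(K(c)).T@R; o=-R.T@t
    return o+r*((z-o[2])/r[:,2])[:,None]
def proj(c,P,s=None):
    R,t=ext(c,s); q=(np.atleast_2d(P)@R.T+t)@K(c).T; return q[:,:2]/q[:,2:]
def dark(img,u,v,w=7):
    g=img[v-w:v+w+1,u-w:u+w+1].astype(float).mean(2); b=np.median(g); m=np.clip(b-15-g,0,None)
    yy,xx=np.mgrid[v-w:v+w+1,u-w:u+w+1]; return (m*xx).sum()/m.sum(),(m*yy).sum()/m.sum()
E
python3 - <<'E'
from h import *; import pickle
d=pickle.load(open("c0.pkl","rb"));c=d["top"]
px=[dark(c["color"],*p,5) for p in [(250,224),(352,186),(281,310),(384,270)]]
P=back(c,px,.09);print(np.round(px,1));print(P.round(4))
L=np.array([[.115,.14],[.115,-.14],[-.115,.14],[-.115,-.14]])
m=P[:,:2].mean(0);U,S,V=np.linalg.svd(L.T@(P[:,:2]-m));R=(U@V).T
print(m,np.degrees(np.arctan2(R[1,0],R[0,0])));F=m+L@R.T;print(F.round(4),(P[:,:2]-F).round(4))
for n,h,b in[("bl",.165,(440,225)),("bs",.125,(206,304))]: print(n,back(c,b,h))
print(proj(d["scene"],np.c_[F,[.09]*4]))
for n in d:
  cc=d[n]["color"][:,:,::-1]
  cv2.imwrite(f"pics/{n}z.png",cv2.resize(cc[100:260,200:400] if n=="scene" else cc[130:330,190:440],None,fx=3.2 if n=="top" else 3.7,fy=3.2 if n=="top" else 3.7,interpolation=2)[:600])
E
```

```text
[[249.3 223.8]
 [351.7 186. ]
 [280.2 309.1]
 [383.2 269.8]]
[[ 0.5247  0.2349  0.09  ]
 [ 0.6192 -0.0285  0.09  ]
 [ 0.3089  0.1574  0.09  ]
 [ 0.4028 -0.1059  0.09  ]]
[0.46391753 0.06445976] 19.700553068412177
[[ 0.525   0.235 ]
 [ 0.6194 -0.0286]
 [ 0.3085  0.1575]
 [ 0.4028 -0.1061]] [[-0.0003 -0.0001]
 [-0.0001  0.    ]
 [ 0.0005 -0.0001]
 [-0.      0.0002]]
bl [[ 0.51631389 -0.23027101  0.165     ]]
bs [[0.33251827 0.33297151 0.125     ]]
[[354.7334807  149.39849332]
 [294.95566527 214.48745512]
 [288.8258012  119.16760415]
 [225.16205675 175.8124446 ]]
```

View pics/scenez.png

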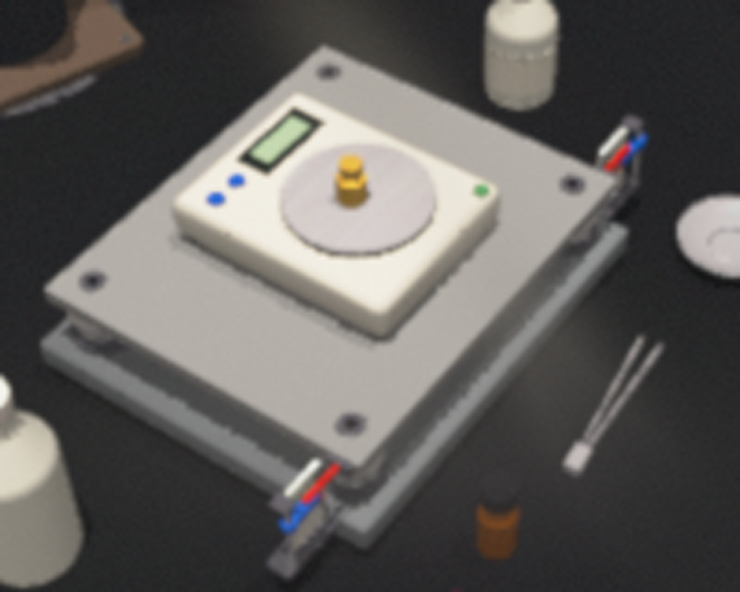

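The four discs fit the platform model within 0.5 mm (middle at 0.464, 0.0645, turned 19.7°). The scene camera agrees: predicted (354.7,149.4), seen at about (354.6,149.7). Next I'll check the wrist camera geometry.

```bash
python3 - <<'E'
from h import *; from rig import env
s=env.state();c=env.capture("wrist");print(c["fovy"],c["cx"],c["cy"]);print(np.array(c["T_tool_cam"]).round(4))
print(Ro.from_euler("xyz",s["tcp_rot"]).as_matrix().round(3))
cv2.imwrite("pics/w0.png",c["color"][:,:,::-1])
E
```

```text
65.97924316440165 319.06169876365516 197.42694107867658
[[ 1.000e+00  1.100e-03  1.100e-03  5.000e-04]
 [-1.400e-03  9.514e-01  3.080e-01 -7.850e-02]
 [-7.000e-04 -3.080e-01  9.514e-01 -1.422e-01]
 [ 0.000e+00  0.000e+00  0.000e+00  1.000e+00]]
[[ 0.39   0.921 -0.001]
 [ 0.921 -0.39  -0.002]
 [-0.002 -0.    -1.   ]]
```

View pics/w0.png

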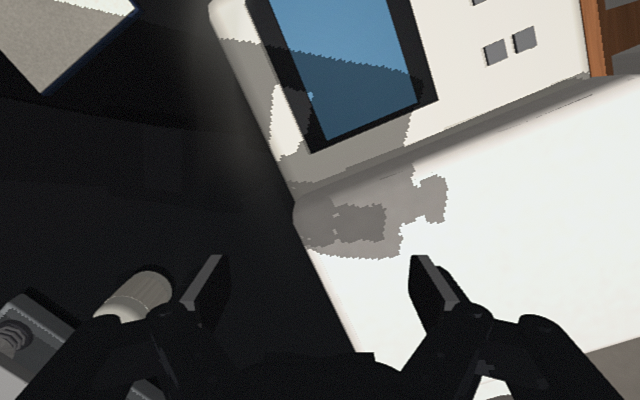

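Emit:
move_arm:
  increments: [0,0,-0.002,0,0,6.87,0,0,0,-0.002,0,0,6.87,0,0,0,-0.002,0,0,6.87,0,0,0,-0.002,0,0,6.87,0,0,0,-0.002,0,0,6.87,0,0,0,-0.002,0,0,6.87,0,0,0,-0.002,0,0,6.87,0,0,0,-0.002,0,0,6.87,0,0,0,-0.002,0,0,6.87,0,0,0,-0.002,0,0,6.87,0,0,0,-0.002,0,0,6.87,0,0,0,-0.002,0,0,6.87,0,0,0,-0.002,0,0,6.87,0,0,0,-0.002,0,0,6.87,0,0,0,-0.002,0,0,6.87,0,0,0,-0.002,0,0,6.87,0,0,0,-0.002,0,0,6.87,0,0,0,-0.002,0,0,6.87,0,0,0,-0.002,0,0,6.87,0,0,0,-0.002,0,0,6.87,0]

```text
clock: 1.82
tool_pos: [0.2632, 0.6213, 0.2708]
tcp_rot: [3.141, -0.001, -1.234]
wrist_force: [0.6, 0.1, -0.7]
finger_gap: -0.0002
```

Emit:
move_arm:
  increments: [0.0301,-0.0078,0,0,0,0,0,0.0301,-0.0078,0,0,0,0,0,0.0301,-0.0078,0,0,0,0,0,0.0301,-0.0078,0,0,0,0,0,0.0301,-0.0078,0,0,0,0,0,0.0301,-0.0078,0,0,0,0,0,0.0301,-0.0078,0,0,0,0,0,0.0301,-0.0078,0,0,0,0,0,0.0301,-0.0078,0,0,0,0,0,0.0301,-0.0078,0,0,0,0,0,0.0301,-0.0078,0,0,0,0,0,0.0301,-0.0078,0,0,0,0,0,0.0301,-0.0078,0,0,0,0,0,0.0301,-0.0078,0,0,0,0,0,0.0301,-0.0078,0,0,0,0,0,0,0,0,0,0,0,0,0,0,0,0,0,0,0]

```text
clock: 3.23
tool_pos: [0.5257, 0.2343, 0.2708]
tcp_rot: [3.141, 0.0, -1.231]
wrist_force: [-0.5, -0.0, -0.5]
finger_gap: -0.0001
```

```bash
cat >> h.py <<'E'
C=np.array([.4639,.0645]);A=np.radians(19.7)
RP=np.array([[np.cos(A),-np.sin(A)],[np.sin(A),np.cos(A)]])
def W(x,y,z): return np.r_[C+RP@[x,y],z]
def toPlat(p): return RP.T@(np.asarray(p)[:2]-C)
def shot(name,crop=None,fx=1):
    from rig import env
    import pickle
    s=env.state();c=env.capture("wrist");pickle.dump((s,c),open(f"{name}.pkl","wb"))
    im=c["color"][:,:,::-1]
    if crop: a,b,u,v=crop; im=im[b:v,a:u]
    cv2.imwrite(f"pics/{name}.png",cv2.resize(im,None,fx=fx,fy=fx,interpolation=2))
    print(s["clock"],s["tool_pos"].round(4),s["tcp_rot"].round(3),s["wrist_force"].round(2),"plat",toPlat(s["tool_pos"]).round(4))
    return s,c
E
python3 -c "
from h import *
s,c=shot('w1')
for y in(.14,.178,.214):
  print(y,proj(c,[W(.115,y,.09),W(.115,y,.083),W(.115,y,.071)],s).round(1).tolist())"
```

```text
3.2333 [0.5257 0.2343 0.2708] [ 3.141  0.    -1.231] [-0.51 -0.03 -0.52] plat [0.1154 0.139 ]
0.14 [[318.3, 175.9], [318.3, 174.3], [318.3, 171.8]]
0.178 [[283.0, 176.0], [283.7, 174.4], [284.9, 171.9]]
0.214 [[249.6, 176.0], [251.0, 174.5], [253.2, 172.0]]
```

View pics/w1.png

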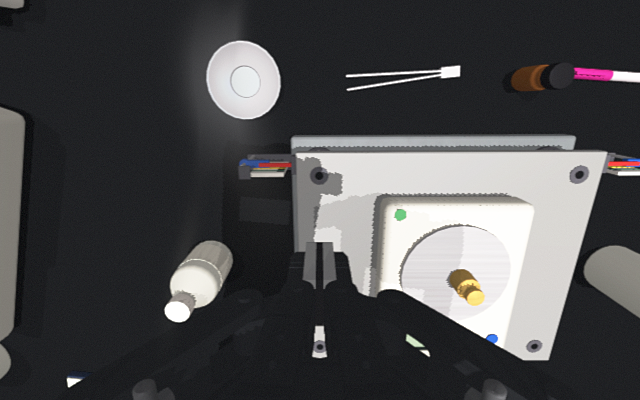

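Wrist view: the far left disc is at (319,175), predicted (318,176), and the left pointer and scale are at about (268,166). I'll descend now.

Emit:
move_arm:
  increments: [-0.001,0,0.019,0,0,0,0,0,0,0.019,0,0,0,0,0,0,0.019,0,0,0,0,0,0,0.019,0,0,0,0,0,0,0.019,0,0,0,0,0,0,0.019,0,0,0,0,0,0,0.019,0,0,0,0,0,0,0.019,0,0,0,0,0,0,0.019,0,0,0,0,0,0,0,0,0,0,0,0,0,0,0,0,0,0,0,0,0,0,0,0,0]

```text
clock: 4.28
tool_pos: [0.5252, 0.2375, 0.1015]
tcp_rot: [-3.14, -0.0, -1.227]
wrist_force: [0.4, 0.1, 0.2]
finger_gap: 0.0002
```

```bash
python3 -c "
from h import *
s,c=shot('w2')
for y in(.165,.178,.195,.214):
  print(y,proj(c,[W(.115,y,.09),W(.115,y,.083),W(.115,y,.071)],s).round(1).tolist())"
```

```text
4.2833 [0.5252 0.2375 0.1015] [-3.14  -0.    -1.227] [0.38 0.07 0.17] plat [0.116  0.1422]
0.165 [[278.0, 250.4], [279.6, 244.7], [282.0, 235.9]]
0.178 [[254.6, 250.4], [257.0, 244.7], [260.8, 235.9]]
0.195 [[224.0, 250.4], [227.5, 244.7], [233.1, 235.8]]
0.214 [[189.7, 250.3], [194.6, 244.6], [202.1, 235.8]]
```

View pics/w2.png

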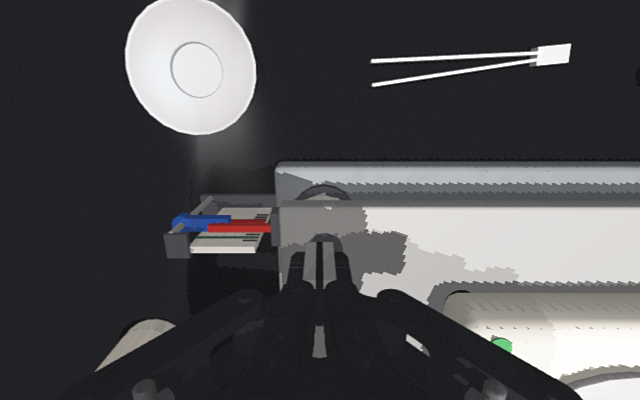

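The pointer (red, about (240,227)) sits above the blue rider (200,221). The TCP reads 2 mm too far left, so I'll correct that and approach to contact.

Emit:
move_arm:
  increments: [0.002,0,0.002,0,0,0,0,0,0,0.002,0,0,0,0,0,0,0.002,0,0,0,0,0,0,0.002,0,0,0,0,0,0,0,0,0,0,0,0,0,0,0,0,0,0]

```text
clock: 4.83
tool_pos: [0.5254, 0.2345, 0.0921]
tcp_rot: [3.141, 0.0, -1.228]
wrist_force: [-0.4, -0.6, 0.1]
finger_gap: 0.0003
```

Emit:
move_arm:
  increments: [0,0,0.001,0,0,0,0,0,0,0.001,0,0,0,0,0,0,0.001,0,0,0,0,0,0,0,0,0,0,0,0,0,0,0,0,0,0]

```text
clock: 5.25
tool_pos: [0.5255, 0.2346, 0.0892]
tcp_rot: [3.141, -0.0, -1.228]
wrist_force: [-0.4, 0.2, 0.1]
finger_gap: -0.0003
```

Emit:
move_arm:
  increments: [0,0,0.001,0,0,0,0,0,0,0.001,0,0,0,0,0,0,0,0,0,0,0,0,0,0,0,0,0,0]

```text
clock: 5.58
tool_pos: [0.5257, 0.2347, 0.0875]
tcp_rot: [-3.141, -0.0, -1.228]
wrist_force: [-0.3, 0.2, 1.0]
finger_gap: -0.0002
```

Emit:
move_arm:
  increments: [0,0,0.001,0,0,0,0,0,0,0.001,0,0,0,0,0,0,0.001,0,0,0,0,0,0,0.001,0,0,0,0,0,0,0,0,0,0,0,0,0,0,0,0,0,0]

```text
clock: 6.08
tool_pos: [0.5257, 0.2347, 0.0835]
tcp_rot: [-3.141, 0.0, -1.228]
wrist_force: [-0.9, -0.4, 4.5]
finger_gap: -0.0003
```

Emit:
move_arm:
  increments: [0,0,0.001,0,0,0,0,0,0,0.001,0,0,0,0,0,0,0.001,0,0,0,0,0,0,0,0,0,0,0,0,0,0,0,0,0,0]

```text
clock: 6.5
tool_pos: [0.5258, 0.2347, 0.0809]
tcp_rot: [-3.141, -0.0, -1.228]
wrist_force: [-1.3, -0.2, 5.9]
finger_gap: 0.0002
```

```bash
python3 -c "
from h import *
s,c=shot('w3',(140,150,340,290),4)
for i in range(0,6):
  from rig import env
s2=env.state();print(s2['wrist_force'],s2['tool_pos'])"
```

```text
6.5 [0.5258 0.2347 0.0809] [-3.141 -0.    -1.228] [-1.28 -0.25  5.87] plat [0.1156 0.1394]
[-2.15175299 -0.91895715  5.78344496] [0.52578942 0.23473678 0.08089655]
```

View pics/w3.png

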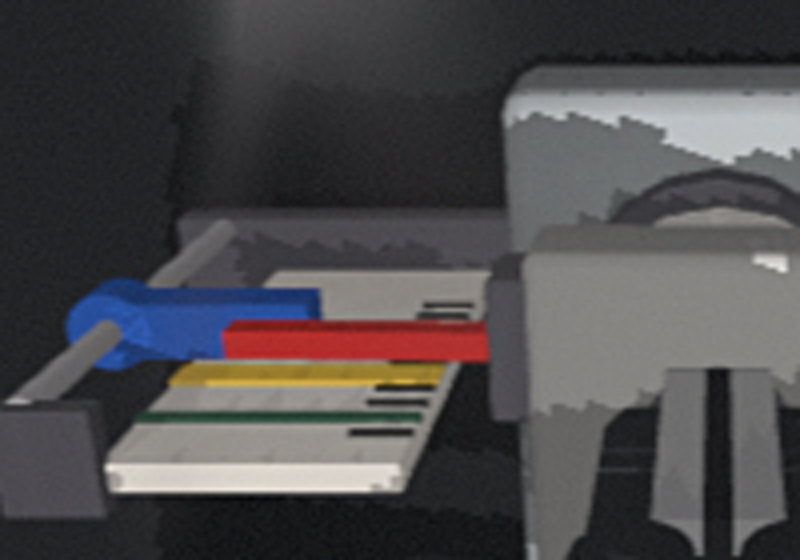

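```bash
cat >> h.py <<'E'
import pickle
from scipy.optimize import brentq
def redtop(c,u,v0=170,v1=290,kind="red"):
    im=c["color"][v0:v1,u].astype(float)
    r=im[:,0]-np.maximum(im[:,1],im[:,2]) if kind=="red" else im[:,2]-im[:,0]
    m=r.max(); i=int(np.argmax(r>m*.25)); # subpixel 50% crossing upward using plateau of next px
    th=.5*r[i+1:i+4].mean(); j=i
    while r[j]<th: j+=1
    return v0+j-(r[j]-th)/(r[j]-r[j-1])-0.0
def zfrom(c,s,u,v,x,side=1):
    "height of point on plane platform-x=x seen at pixel"
    R,t=ext(c,s);o=-R.T@t;d=R.T@np.linalg.inv(K(c))@[u,v,1]
    n=np.r_[RP[:,0],0];k=(x-n@(o-np.r_[C,0]))/(n@d);p=o+k*d
    return p[2],(RP.T@(p[:2]-C))[1]
E
python3 -c "
from h import *
s2,c2=pickle.load(open('w2.pkl','rb'));s3,c3=pickle.load(open('w3.pkl','rb'))
for u in (225,235,245,255,262):
  v=redtop(c2,u);p=back(c2,(u,v),.083,s2)[0];print(u,round(v,2),toPlat(p).round(4))
for u in (205,215,225,235,245,255):
  v=redtop(c3,u);print(u,round(v,2),[np.round(zfrom(c3,s3,u,v,x),4) for x in (.130,.132,.134,.136)])
"
```

```text
225 223.17 [0.1284 0.1952]
235 218.73 [0.1311 0.1894]
245 218.74 [0.1311 0.1838]
255 218.72 [0.1311 0.1782]
262 218.72 [0.1311 0.1743]
205 229.89 [array([0.0761, 0.1987]), array([0.0806, 0.1968]), array([0.0851, 0.195 ]), array([0.0896, 0.1932])]
215 229.86 [array([0.076 , 0.1935]), array([0.0805, 0.1918]), array([0.0851, 0.1902]), array([0.0896, 0.1885])]
225 229.81 [array([0.0759, 0.1883]), array([0.0805, 0.1868]), array([0.085 , 0.1853]), array([0.0895, 0.1838])]
235 229.74 [array([0.0759, 0.1831]), array([0.0804, 0.1818]), array([0.0849, 0.1805]), array([0.0894, 0.1791])]
245 229.63 [array([0.0757, 0.178 ]), array([0.0802, 0.1768]), array([0.0848, 0.1756]), array([0.0893, 0.1744])]
255 229.95 [array([0.0761, 0.1727]), array([0.0806, 0.1717]), array([0.0851, 0.1707]), array([0.0897, 0.1696])]
```

```bash
python3 -c "
from h import *
for n in('w2','w3'):
  s,c=pickle.load(open(n+'.pkl','rb'));im=c['color']
  print(n)
  for u in ((205,215,225,235) if n=='w2' else (195,205,215,225,235)): print(u,[(v,*im[v,u]) for v in range(215 if n=='w2' else 225,262 if n=='w3' else 255)])
" | sed 's/np.uint8(\([0-9]*\))/\1/g'
python3 -c "
from h import *
s,c=pickle.load(open('w2.pkl','rb'))
cv2.imwrite('pics/w2z.png',cv2.resize(c['color'][150:290,140:340,::-1],None,fx=4,fy=4,interpolation=2))"
```

```text
w2
205 [(215, 35, 57, 109), (216, 30, 54, 108), (217, 30, 53, 106), (218, 33, 59, 113), (219, 42, 77, 152), (220, 43, 80, 153), (221, 42, 78, 151), (222, 39, 76, 150), (223, 41, 78, 152), (224, 39, 77, 151), (225, 36, 79, 152), (226, 36, 79, 154), (227, 34, 76, 152), (228, 34, 77, 152), (229, 37, 78, 154), (230, 39, 79, 155), (231, 76, 97, 148), (232, 144, 139, 132), (233, 143, 138, 132), (234, 143, 139, 134), (235, 141, 138, 133), (236, 69, 85, 74), (237, 42, 69, 54), (238, 92, 111, 97), (239, 153, 146, 143), (240, 151, 146, 142), (241, 149, 145, 140), (242, 149, 146, 141), (243, 147, 144, 140), (244, 140, 136, 133), (245, 137, 134, 129), (246, 169, 165, 158), (247, 214, 208, 199), (248, 216, 208, 200), (249, 214, 206, 200), (250, 211, 203, 197), (251, 216, 208, 202), (252, 220, 211, 204), (253, 79, 78, 76), (254, 14, 18, 18)]
215 [(215, 30, 55, 106), (216, 30, 54, 107), (217, 30, 51, 104), (218, 33, 58, 111), (219, 43, 79, 153), (220, 40, 78, 154), (221, 39, 80, 155), (222, 49, 75, 150), (223, 102, 36, 58), (224, 121, 26, 23), (225, 128, 33, 30), (226, 178, 45, 44), (227, 178, 45, 
[... 5441 characters left out ...]
), (228, 144, 141, 138), (229, 140, 139, 134), (230, 125, 60, 59), (231, 115, 31, 31), (232, 120, 35, 33), (233, 166, 44, 43), (234, 179, 48, 46), (235, 179, 50, 47), (236, 178, 47, 45), (237, 179, 48, 47), (238, 179, 44, 43), (239, 177, 58, 59), (240, 150, 118, 114), (241, 151, 133, 67), (242, 154, 128, 45), (243, 156, 127, 48), (244, 161, 131, 49), (245, 187, 153, 56), (246, 65, 54, 24), (247, 55, 54, 61), (248, 157, 155, 151), (249, 122, 118, 114), (250, 37, 36, 37), (251, 96, 93, 91), (252, 124, 126, 120), (253, 47, 66, 56), (254, 47, 75, 60), (255, 95, 115, 101), (256, 153, 147, 142), (257, 56, 53, 53), (258, 43, 42, 43), (259, 125, 122, 118), (260, 156, 153, 146), (261, 153, 150, 145)]
```

View pics/w2z.png

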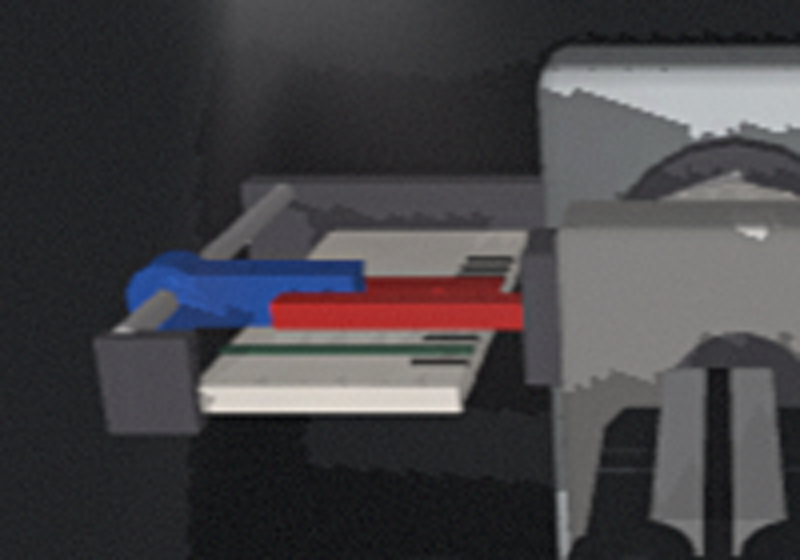

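```bash
cat >> h.py <<'E'
def rel(c,s,u,vg,vp,dx=None,zp=None):
    "vg: green row (z .083) ; vp pointer front-bottom row. give dx=front-face offset if zp known, else height"
    xf=toPlat(back(c,(u,vg),.083,s)[0])[0]
    if zp is not None: return xf,toPlat(back(c,(u,vp),zp,s)[0])[0]-xf
    return xf,zfrom(c,s,u,vp,xf+dx)[0]
E
python3 -c "
from h import *
s2,c2=pickle.load(open('w2.pkl','rb'));s3,c3=pickle.load(open('w3.pkl','rb'))
xf,dx=rel(c2,s2,220,236.85,222.75,zp=.083);print(xf,dx)
print('top edge z94 x',toPlat(back(c2,(220,245.9),.094,s2)[0]))
print(rel(c3,s3,215,253.75,229.7,dx=dx))
print('yellow mid z',zfrom(c3,s3,215,243.6,rel(c3,s3,215,253.75,229.7,dx=dx)[0]), 'rider top', )
"
```

```text
0.1199315824919111 0.008692719962844486
top edge z94 x [0.119755   0.19551583]
(np.float64(0.11990557633468436), np.float64(0.07263525172817861))
yellow mid z (np.float64(0.07153440956489171), np.float64(0.19596485404922798)) rider top
```

The scale face reads x=0.1199 in both pictures and the pointer is at 72.6 mm (mark at 71). I'll go another 1.2 mm.

Emit:
move_arm:
  increments: [0,0,0.0006,0,0,0,0,0,0,0.0006,0,0,0,0,0,0,0,0,0,0,0,0,0,0,0,0,0,0,0,0,0,0,0,0,0]

```text
clock: 6.97
tool_pos: [0.5258, 0.2347, 0.0798]
tcp_rot: [-3.141, -0.0, -1.228]
wrist_force: [-1.4, -1.0, 7.0]
finger_gap: 0.0
```

```bash
cat >> h.py <<'E'
def rows(c,u):
    im=c["color"].astype(float);r=redtop(c,u)
    g=im[240:300,u].sum(1);w=[]
    # green: dark dip
    i=240+int(np.argmin(im[240:270,u].sum(1)));seg=slice(i-3,i+4);d=np.clip(440-im[seg,u].sum(1),0,None)
    y=im[:,u,0]-im[:,u,2];y=np.where((im[:,u,1]>1.8*im[:,u,2])&(y>60),1,0);yy=np.nonzero(y[220:275])[0]+220
    return r,(d*np.arange(i-3,i+4)).sum()/d.sum(),yy
E
python3 -c "
from h import *
s3,c3=pickle.load(open('w3.pkl','rb'))
print(rows(c3,215),rows(c3,208))
s,c=shot('w4',(140,150,340,290),4)
for u in(200,208,215,220):
  r,g,y=rows(c,u);print(r,g,y,rel(c,s,u,g,r,dx=.0087))
"
```

```text
(np.float64(229.86285714285714), np.float64(253.68866749688667), array([241, 242, 243, 244, 245])) (np.float64(229.864406779661), np.float64(253.62126642771804), array([241, 242, 243, 244, 245]))
6.9667 [0.5258 0.2347 0.0798] [-3.141 -0.    -1.228] [-1.42 -1.01  7.01] plat [0.1157 0.1394]
229.77007299270073 254.71695760598504 [242 243 244 245 246] (np.float64(0.11992397435273972), np.float64(0.07173070770335443))
229.8824662813102 254.57226107226109 [242 243 244 245 246] (np.float64(0.12000761863582236), np.float64(0.07206142771757088))
229.8747591522158 254.6682808716707 [242 243 244 245 246] (np.float64(0.11995533055295976), np.float64(0.07192909919156684))
229.71212121212122 254.72040302267 [242 243 244 245 246] (np.float64(0.11992725622331096), np.float64(0.07165055871986001))
```

View pics/w4.png

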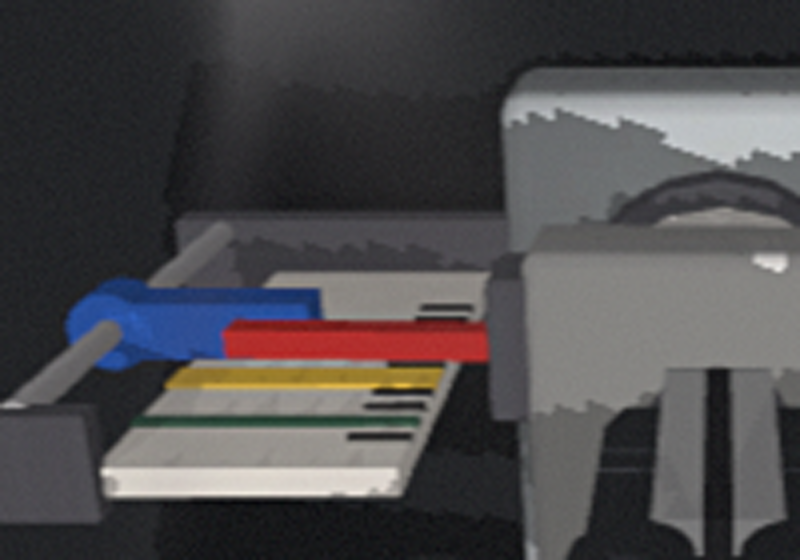

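Emit:
move_arm:
  increments: [0,0,0.0004,0,0,0,0,0,0,0,0,0,0,0,0,0,0,0,0,0,0,0,0,0,0,0,0,0]

```text
clock: 7.35
tool_pos: [0.5258, 0.2347, 0.0795]
tcp_rot: [-3.141, -0.0, -1.228]
wrist_force: [-2.1, -0.8, 6.8]
finger_gap: 0.0001
```

```bash
python3 -c "
from h import *
s,c=shot('w5',(140,150,340,290),4)
for u in(200,208,215,220):
  r,g,y=rows(c,u);print(r,g,y,rel(c,s,u,g,r,dx=.0087))
"
```

```text
7.35 [0.5258 0.2347 0.0795] [-3.141 -0.    -1.228] [-2.14 -0.82  6.8 ] plat [0.1157 0.1394]
229.7676399026764 255.01381909547737 [242 243 244 245 246] (np.float64(0.1199225562079262), np.float64(0.0714206715239935))
229.864406779661 254.86336866902238 [242 243 244 245 246] (np.float64(0.12000930663938074), np.float64(0.0717380572310091))
229.83638211382114 254.92822384428223 [242 243 244 245 246] (np.float64(0.11997464040481635), np.float64(0.07161909310740458))
229.73870056497177 254.97930142302718 [242 243 244 245 246] (np.float64(0.11994720146077816), np.float64(0.07142675387678235))
```

Camera reads 71.5 (bias about +0.4), force 6.8 N, travel 10.3 mm, so all agree with the mark. I'll release gently and then tilt for a side look at the rider.

Emit:
move_arm:
  increments: [0,0,-0.002,0,0,0,0,0,0,-0.002,0,0,0,0,0,0,-0.002,0,0,0,0,0,0,-0.002,0,0,0,0,0,0,-0.002,0,0,0,0,0,0,-0.003,0,0,0,0,0,0,-0.02,0,0,0,0,0,0,-0.02,0,0,0,0,0,0,-0.02,0,0,0,0,0,0,-0.01,0,0,0,0,0,0,0,-6,0,0,0,0,0,0,-6,0,0,0,0,0,0,-6,0,0,0,0,0,0,-6,0,0,0,0,0,0,-6,0,0,0,0,0,0,-6,0,0,0,0,0,0,0,0,0,0,0,0,0,0,0,0,0,0,0,0,0,0,0,0]

```text
clock: 8.98
tool_pos: [0.5252, 0.2346, 0.1613]
tcp_rot: [2.514, 0.0, -1.228]
wrist_force: [0.6, -0.3, 0.5]
finger_gap: -0.0001
```

```bash
python3 -c "
from h import *
s,c=shot('w6')
"
```

```text
8.9833 [0.5252 0.2346 0.1613] [ 2.514  0.    -1.228] [ 0.63 -0.34  0.52] plat [0.115  0.1394]
```

View pics/w6.png

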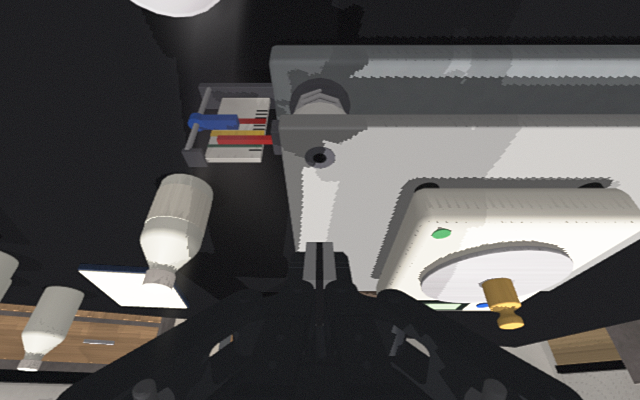

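```bash
python3 -c "
from h import *
s,c=pickle.load(open('w6.pkl','rb'))
cv2.imwrite('pics/w6z.png',cv2.resize(c['color'][70:180,170:290,::-1],None,fx=5,fy=5,interpolation=2))
print([[u,[tuple(int(a) for a in c['color'][v,u]) for v in range(108,152)]] for u in (224,232)])
"
```

```text
[[224, [(137, 134, 131), (139, 134, 131), (138, 133, 131), (139, 134, 131), (137, 132, 127), (137, 131, 128), (87, 97, 117), (48, 62, 106), (48, 61, 107), (53, 65, 109), (54, 65, 108), (53, 66, 111), (56, 71, 121), (56, 74, 128), (57, 75, 129), (57, 76, 128), (55, 73, 128), (57, 73, 128), (57, 77, 130), (55, 73, 129), (53, 72, 130), (82, 90, 129), (151, 136, 96), (153, 126, 60), (152, 123, 60), (153, 128, 63), (151, 126, 65), (136, 81, 57), (121, 48, 49), (124, 51, 53), (123, 52, 53), (130, 55, 56), (147, 59, 57), (148, 58, 58), (150, 58, 58), (147, 58, 59), (94, 65, 61), (56, 71, 64), (67, 84, 75), (123, 127, 119), (149, 144, 139), (150, 145, 141), (146, 141, 136), (146, 141, 136)]], [232, [(139, 135, 130), (139, 133, 131), (139, 135, 132), (136, 132, 127), (141, 136, 131), (141, 136, 132), (92, 99, 119), (49, 62, 106), (51, 64, 108), (56, 67, 108), (52, 64, 105), (52, 63, 104), (57, 72, 121), (59, 77, 131), (57, 76, 129), (58, 74, 129), (56, 73, 128), (59, 76, 131), (55, 71, 117), (52, 61, 100), (52, 63, 102), (82, 86, 109), (151, 137, 96), (154, 126, 62), (152, 126, 63), (153, 128, 63), (149, 123, 61), (137, 82, 59), (123, 52, 53), (125, 51, 55), (124, 53, 54), (131, 56, 57), (149, 59, 59), (148, 58, 59), (151, 60, 60), (147, 58, 58), (95, 66, 63), (62, 79, 69), (69, 82, 74), (121, 126, 118), (152, 146, 142), (150, 145, 141), (147, 142, 138), (148, 143, 139)]]]
```

View pics/w6z.png

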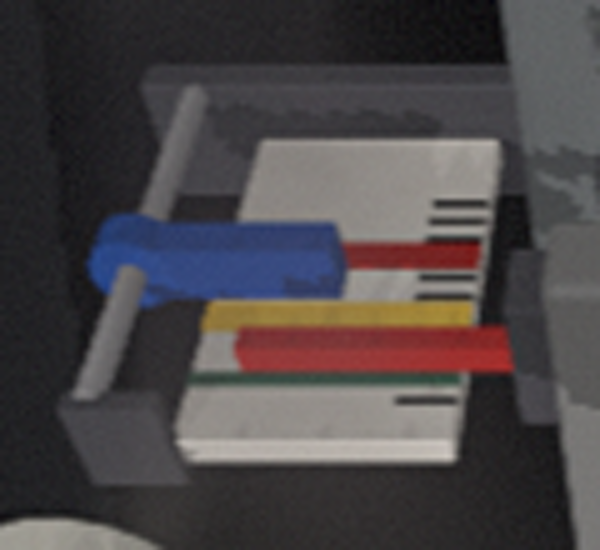

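```bash
cat > rid.py <<'E'
from h import *
from scipy.optimize import least_squares
def rider(c,s,u,rb,rf,bk,vg,vtop,sgn=1,y=.19):
    # vg green row, vtop front top edge of scale row -> correct cam pose (dx,dz) ; then rider front x & top z
    def row(x,z,d): return proj(c,W(x,y*sgn,z)-np.r_[RP@[d[0],0],d[1]],s)[0,1]
    def f(p):
        d=p[:2];xr,zt=p[2:4]
        return [row(.1199,.083,d)-vg,row(.1199,.094,d)-vtop,row(xr,zt-.006,d)-rb,row(xr,zt,d)-rf,row(xr-.010,zt,d)-bk]
    r=least_squares(f,[0,0,.135,.071],x_scale=.001,diff_step=1e-4)
    return r.x*1e3,r.fun.round(2)
E
python3 -c "
from rid import *
s,c=pickle.load(open('w6.pkl','rb'))
im=c['color'];print([tuple(int(a) for a in im[v,224]) for v in range(150,165)])
vtop=np.nan
print(proj(c,[W(.1199,.19,.083),W(.1199,.19,.094),W(.1199,.19,.0735),W(.1199,.19,.0685),W(.1286,.19,.083),W(.1286,.19,.087)],s))
for vt in (157.6,): print(rider(c,s,224,114.1,119.8,129.2,145.2,vt))
"
```

```text
[(146, 141, 136), (146, 141, 136), (145, 140, 135), (146, 141, 138), (146, 142, 136), (145, 141, 137), (146, 141, 137), (151, 145, 141), (183, 179, 172), (178, 173, 167), (182, 175, 170), (180, 174, 168), (109, 106, 104), (49, 46, 47), (50, 49, 49)]
[[242.05814551 145.48238409]
 [239.50106251 157.72251596]
 [244.13810814 135.52611093]
 [245.18842555 130.49849802]
 [239.29586714 135.52042485]
 [238.31831475 139.91622612]]
(array([ -2.00079753,  -1.79460343, 104.47641358,  38.93242969]), array([-0.  ,  0.  ,  0.27, -0.4 ,  0.14]))
```

```bash
python3 -c "
from rid import *
s5,c5=pickle.load(open('w5.pkl','rb'));s6,c6=pickle.load(open('w6.pkl','rb'))
for u in (185,190,205,212): print(u,[tuple(int(a) for a in c5['color'][v,u]) for v in range(219,243)])
def stereo(r5,r6,u5=205,u6=224):
  f=lambda p:[proj(c5,W(p[0],.192,p[1]),s5)[0,1]-r5,proj(c6,W(p[0],.192,p[1]),s6)[0,1]-r6]
  return least_squares(f,[.13,.07],x_scale=.001,diff_step=1e-4).x*1e3
for r in(225,225.5,226): print(r,stereo(r,119.7),stereo(r,119.4))
print('scale green', stereo(254.95,145.2),'yellow mid',stereo(244.4,132.8))
"
```

```text
185 [(98, 95, 96), (88, 86, 87), (63, 63, 69), (33, 55, 106), (35, 57, 107), (37, 57, 105), (39, 60, 106), (48, 77, 142), (48, 79, 152), (45, 77, 149), (48, 81, 151), (45, 78, 148), (46, 77, 149), (45, 77, 147), (44, 77, 148), (46, 78, 149), (49, 79, 150), (49, 79, 150), (47, 80, 152), (49, 82, 154), (45, 77, 151), (32, 34, 50), (43, 39, 27), (110, 91, 44)]
190 [(76, 74, 79), (78, 75, 79), (76, 73, 83), (42, 60, 108), (38, 58, 107), (40, 59, 105), (39, 59, 108), (46, 76, 138), (49, 80, 150), (49, 81, 149), (48, 79, 148), (46, 78, 148), (51, 81, 150), (49, 79, 151), (48, 80, 150), (45, 77, 148), (46, 79, 149), (49, 80, 151), (47, 78, 149), (35, 64, 130), (64, 76, 118), (143, 138, 131), (139, 135, 129), (141, 120, 65)]
205 [(57, 56, 60), (60, 56, 59), (83, 80, 85), (34, 56, 110), (33, 56, 112), (31, 55, 105), (32, 56, 107), (40, 74, 144), (42, 80, 156), (37, 81, 158), (57, 78, 155), (121, 32, 47), (122, 30, 22), (143, 38, 35), (181, 48, 45), (179, 45, 42), (178, 44, 42), (179, 46, 44), (179, 43, 41), (179, 42, 45), (145, 72, 81), (149, 155, 150), (152, 153, 147), (155, 133, 69)]
212 [(144, 139, 134), (147, 140, 132), (140, 135, 129), (45, 60, 108), (24, 52, 108), (30, 55, 106), (31, 55, 108), (40, 74, 144), (43, 81, 157), (36, 79, 157), (57, 78, 155), (125, 36, 51), (117, 30, 22), (126, 31, 27), (181, 49, 45), (181, 46, 44), (178, 45, 43), (178, 44, 42), (180, 45, 44), (179, 39, 37), (177, 69, 65), (154, 156, 153), (154, 154, 149), (157, 134, 71)]
225 [131.07910572  70.74819352] [130.82108714  70.13943908]
225.5 [130.48946432  70.03717102] [130.22790154  69.42280896]
226 [129.89359898  69.31864333] [129.62843289  68.69858826]
scale green [119.72186604  82.5559044 ] yellow mid [119.55147709  70.42050247]
```

The rider top comes out at 70.4–70.8 mm from two views (mark 71), with the pointer back at the green line, so the left side is good. Now the right corner: untilt, traverse 0.28 m and descend to just above it.

Emit:
move_arm:
  increments: [0,0,0,6,0,0,0,0,0,0,6,0,0,0,0,0,0,6,0,0,0,0,0,0,6,0,0,0,0,0,0,6,0,0,0,0,0,0,6,0,0,0,0.028,0,0,0,0,0,0,0.028,0,0,0,0,0,0,0.028,0,0,0,0,0,0,0.028,0,0,0,0,0,0,0.028,0,0,0,0,0,0,0.028,0,0,0,0,0,0,0.028,0,0,0,0,0,0,0.028,0,0,0,0,0,0,0.028,0,0,0,0,0,0,0.028,0,0,0,0,0,0,0,0,0,0,0,0,0,0,0,0,0,0,0,0,0,0,0,0,0,0]

```text
$.increments: bad value
```

Emit:
move_arm:
  increments: [0,0,0.01,0,0,0,0,0,0,0.01,0,0,0,0,0,0,0.01,0,0,0,0,0,0,0.01,0,0,0,0,0,0,0.01,0,0,0,0,0,0,0.01,0,0,0,0,0,0,0,0,0,0,0,0,0,0,0,0,0,0,0,0,0,0,0,0,0]

```text
clock: 9.78
tool_pos: [0.4927, 0.2228, 0.1134]
tcp_rot: [2.514, -0.0, -1.228]
wrist_force: [-0.4, 0.8, 0.5]
finger_gap: -0.0001
```

```bash
python3 -c "
from h import *
s,c=shot('x1')
print(proj(c,[W(.115,-.14,.09),W(.1199,-.19,.083),W(.1286,-.19,.083)],s))
"
```

```text
9.7833 [0.4927 0.2228 0.1134] [ 2.514 -0.    -1.228] [-0.4   0.8   0.48] plat [0.0805 0.1394]
[[ 907.87872343  182.27844958]
 [1012.42820024  164.34145237]
 [1047.3909783   151.31818054]]
```

View pics/x1.png

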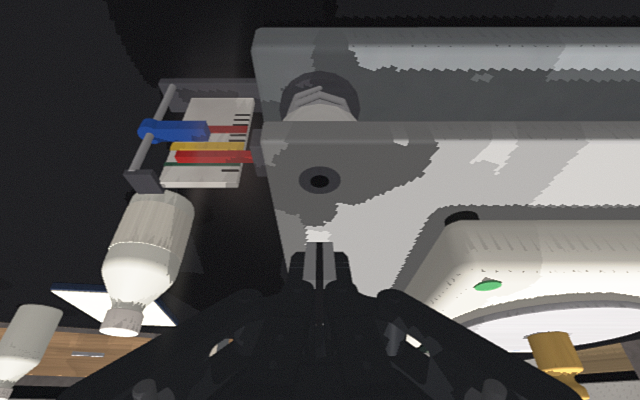

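The first call was refused, so the second ran in the tilted pose and stopped 23 mm above the plate. Nothing was touched: the wrist force is near zero and the picture shows the finger clear. I'll back out the same way, and send the moves one at a time from here on.

Emit:
move_arm:
  increments: [0,0,-0.015,0,0,0,0,0,0,-0.015,0,0,0,0,0,0,-0.015,0,0,0,0,0,0,-0.015,0,0,0,0,0,0,0,6,0,0,0,0,0,0,6,0,0,0,0,0,0,6,0,0,0,0,0,0,6,0,0,0,0,0,0,6,0,0,0,0,0,0,6,0,0,0]

```text
clock: 10.67
tool_pos: [0.5268, 0.235, 0.1636]
tcp_rot: [-3.133, -0.0, -1.228]
wrist_force: [-0.5, -0.4, 0.4]
finger_gap: 0.0001
```

Emit:
move_arm:
  increments: [0.028,0,0,0,0,0,0,0.028,0,0,0,0,0,0,0.028,0,0,0,0,0,0,0.028,0,0,0,0,0,0,0.028,0,0,0,0,0,0,0.028,0,0,0,0,0,0,0.028,0,0,0,0,0,0,0.028,0,0,0,0,0,0,0.028,0,0,0,0,0,0,0.028,0,0,0,0,0,0,0,0,0,0,0,0,0,0,0,0,0,0,0,0,0,0,0,0,0,0,0]

```text
clock: 11.75
tool_pos: [0.6198, -0.0288, 0.162]
tcp_rot: [-3.141, 0.0, -1.228]
wrist_force: [-0.1, 0.3, -0.5]
finger_gap: 0.0
```

```bash
python3 -c "
from h import *
s,c=shot('x2')
print(proj(c,[W(.115,-.14,.09),W(.1199,-.19,.083),W(.1286,-.19,.083)],s))
"
```

```text
11.75 [ 0.6198 -0.0288  0.162 ] [-3.141  0.    -1.228] [-0.05  0.26 -0.47] plat [ 0.1153 -0.1404]
[[318.6786061  211.18431593]
 [384.66371857 201.90881457]
 [385.42160917 190.90790848]]
```

View pics/x2.png

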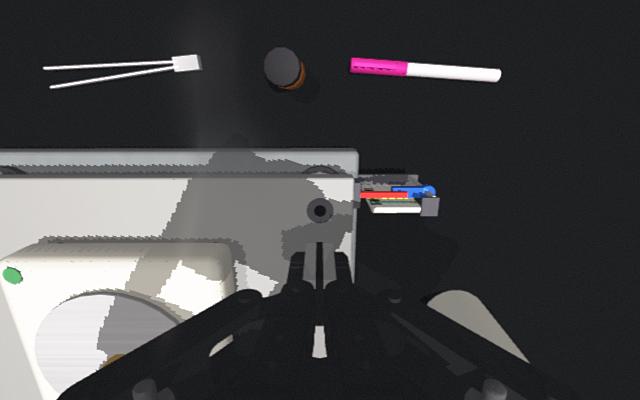

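The far right disc is at (320,210), predicted (319,211). I'll descend to just above it.

Emit:
move_arm:
  increments: [0,0,0.014,0,0,0,0,0,0,0.014,0,0,0,0,0,0,0.014,0,0,0,0,0,0,0.014,0,0,0,0,0,0,0.008,0,0,0,0,0,0,0.005,0,0,0,0,0,0,0,0,0,0,0,0,0,0,0,0,0,0,0,0,0,0,0,0,0]

```text
clock: 12.55
tool_pos: [0.6203, -0.0293, 0.0935]
tcp_rot: [-3.14, -0.001, -1.228]
wrist_force: [0.5, -0.5, 0.9]
finger_gap: -0.0
```

```bash
python3 -c "
from h import *
s,c=shot('x3',(300,150,500,290),4)
for u in (430,420,410,400): print(u,[(v,*[int(a) for a in c['color'][v,u]]) for v in range(212,262)])
"
```

```text
12.55 [ 0.6203 -0.0293  0.0935] [-3.140e+00 -1.000e-03 -1.228e+00] [ 0.47 -0.45  0.94] plat [ 0.1157 -0.141 ]
430 [(212, 128, 127, 134), (213, 128, 127, 132), (214, 128, 124, 133), (215, 128, 125, 135), (216, 127, 123, 134), (217, 132, 126, 136), (218, 140, 137, 141), (219, 92, 104, 132), (220, 34, 61, 124), (221, 28, 58, 119), (222, 40, 69, 136), (223, 62, 115, 231), (224, 83, 159, 255), (225, 80, 154, 255), (226, 58, 123, 242), (227, 55, 88, 175), (228, 121, 42, 64), (229, 142, 34, 26), (230, 180, 44, 39), (231, 255, 82, 76), (232, 255, 94, 89), (233, 255, 92, 87), (234, 255, 91, 86), (235, 255, 90, 85), (236, 255, 86, 83), (237, 255, 99, 96), (238, 189, 163, 159), (239, 158, 164, 159), (240, 166, 161, 156), (241, 136, 135, 129), (242, 55, 84, 67), (243, 95, 151, 121), (244, 150, 178, 159), (245, 183, 177, 171), (246, 179, 172, 165), (247, 175, 168, 162), (248, 169, 166, 160), (249, 170, 165, 159), (250, 174, 168, 163), (251, 168, 160, 156), (252, 221, 216, 207), (253, 255, 255, 255), (254, 255, 255, 255), (255, 255, 255, 255), (256, 255, 255, 255), (257, 255, 255, 255), (258, 255,
[... 2556 characters left out ...]
8, 139, 62, 59), (229, 125, 33, 29), (230, 169, 38, 38), (231, 255, 81, 78), (232, 255, 95, 91), (233, 255, 89, 85), (234, 215, 55, 52), (235, 193, 48, 47), (236, 199, 45, 43), (237, 198, 74, 71), (238, 156, 157, 149), (239, 68, 72, 70), (240, 81, 80, 78), (241, 131, 132, 125), (242, 51, 72, 60), (243, 55, 82, 68), (244, 107, 118, 107), (245, 84, 82, 81), (246, 46, 44, 44), (247, 131, 127, 122), (248, 161, 157, 152), (249, 161, 156, 151), (250, 157, 153, 147), (251, 158, 153, 148), (252, 156, 153, 147), (253, 183, 177, 171), (254, 184, 177, 172), (255, 183, 178, 171), (256, 181, 177, 170), (257, 183, 177, 170), (258, 188, 183, 175), (259, 182, 177, 171), (260, 56, 55, 56), (261, 26, 26, 29)]
```

View pics/x3.png

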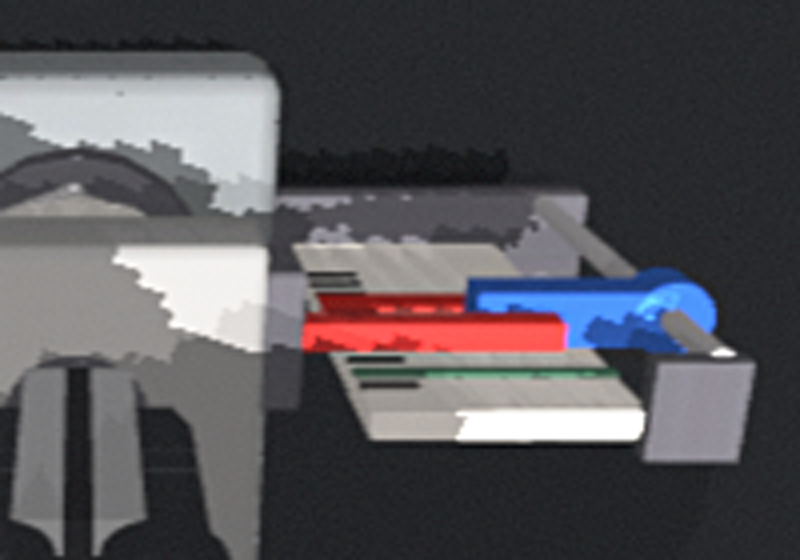

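Emit:
move_arm:
  increments: [0,0,0.002,0,0,0,0,0,0,0.002,0,0,0,0,0,0,0.001,0,0,0,0,0,0,0.001,0,0,0,0,0,0,0.001,0,0,0,0,0,0,0.001,0,0,0,0,0,0,0,0,0,0,0,0,0,0,0,0,0,0,0,0,0,0,0,0,0]

```text
clock: 13.35
tool_pos: [0.6201, -0.0292, 0.0852]
tcp_rot: [-3.141, -0.001, -1.228]
wrist_force: [1.5, -0.2, 4.6]
finger_gap: 0.0
```

Emit:
move_arm:
  increments: [0,0,0.001,0,0,0,0,0,0,0.001,0,0,0,0,0,0,0.001,0,0,0,0,0,0,0.001,0,0,0,0,0,0,0,0,0,0,0,0,0,0,0,0,0,0,0,0,0,0,0,0,0]

```text
clock: 13.93
tool_pos: [0.6202, -0.0292, 0.0814]
tcp_rot: [-3.141, -0.001, -1.228]
wrist_force: [0.2, -0.2, 5.2]
finger_gap: 0.0004
```

```bash
python3 -c "
from h import *
s3,c3=pickle.load(open('x3.pkl','rb'))
for u,vg,vp in((420,242.5,227.6),): print(rel(c3,s3,u,vg,vp,zp=.083),toPlat(back(c3,(u,252.0),.094,s3)[0]))
s,c=shot('x4',(300,150,500,290),4)
for u in (440,430,420,410): 
  r,g,y=rows(c,u);print(r,g,y,rel(c,s,u,g,r,dx=.0087), zfrom(c,s,u,(y[0]+y[-1])/2,.1199))
"
```

```text
(np.float64(0.1200576900719402), np.float64(0.00883162170130139)) [ 0.12008434 -0.19269731]
13.9333 [ 0.6202 -0.0292  0.0814] [-3.141e+00 -1.000e-03 -1.228e+00] [ 0.18 -0.17  5.21] plat [ 0.1156 -0.1409]
230.68115942028984 252.42237442922374 [241 242 243 244 245] (np.float64(0.12033933947012511), np.float64(0.07550176569758771)) (np.float64(0.07137639888122715), np.float64(-0.2067512462435056))
229.9560067681895 252.4415274463007 [241 242 243 244 245] (np.float64(0.12032792983183305), np.float64(0.07454382264327045)) (np.float64(0.07137775825460924), np.float64(-0.20129939489439466))
229.79082774049218 252.44651162790697 [241 242 243 244 245] (np.float64(0.12032455104077328), np.float64(0.07432367948145219)) (np.float64(0.07137911756761525), np.float64(-0.19584778568748015))
229.84567901234567 256.08604954367667 [241 242 243 244 245] (np.float64(0.11825279289690432), np.float64(0.06970223296204137)) (np.float64(0.07138047682024909), np.float64(-0.19039641860663042))
```

View pics/x4.png

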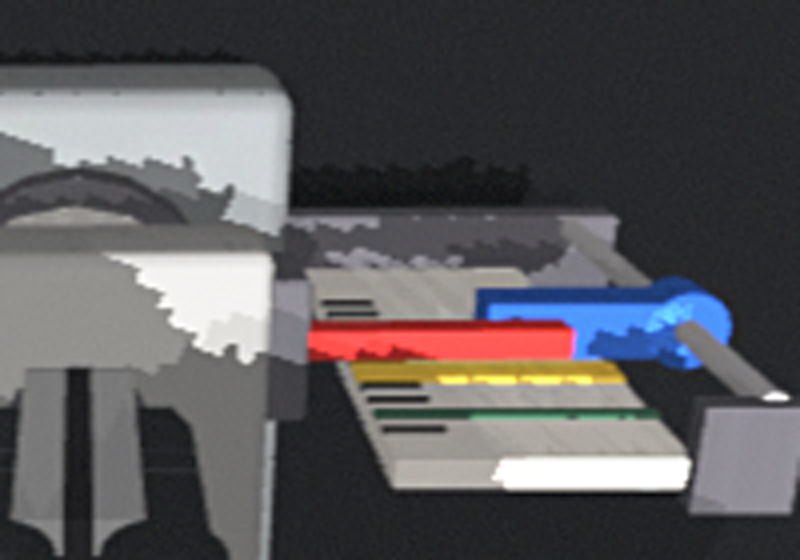

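Emit:
move_arm:
  increments: [0,0,0.0006,0,0,0,0,0,0,0.0006,0,0,0,0,0,0,0,0,0,0,0,0,0,0,0,0,0,0,0,0,0,0,0,0,0]

```text
clock: 14.4
tool_pos: [0.6202, -0.0292, 0.0803]
tcp_rot: [-3.141, -0.001, -1.228]
wrist_force: [0.1, -1.0, 7.1]
finger_gap: 0.0003
```

```bash
cat >> h.py <<'E'
def cross(a,v0,th):
    "first upward crossing"
    i=int(np.argmax(a>th)); return v0+i-(a[i]-th)/(a[i]-a[i-1])
def rows2(c,u):
    im=c["color"].astype(float)
    r=cross((im[200:300,u,0]-im[200:300,u,2]),200,30)            # red front-bottom edge (over blue)
    sh=im[300:200:-1,u].min(1); 
    b=im[230:290,u,2]; 
    g=im[235:275,u]; dd=g[:,0]-g[:,1]; # green: r<g
    k=np.nonzero(dd<-8)[0]+235
    y=np.nonzero((im[225:270,u,1]>1.6*im[225:270,u,2])&(im[225:270,u,0]>100)&(im[225:270,u,1]>80))[0]+225
    tp=im[:,u].sum(1)
    return r,k,y
E
python3 -c "
from h import *
s,c=shot('x5',(300,150,500,290),4)
for n in('w5','x3','x4','x5'):
  S,Cc=pickle.load(open(n+'.pkl','rb'));u=420 if n[0]=='x' else 208
  print(n,rows2(Cc,u),[tuple(int(a) for a in Cc['color'][v,u]) for v in range(226,272)])
"
```

```text
14.4 [ 0.6202 -0.0292  0.0803] [-3.141e+00 -1.000e-03 -1.228e+00] [ 0.14 -0.98  7.08] plat [ 0.1155 -0.1409]
w5 (np.float64(229.71751412429379), array([254, 255, 256]), array([242, 243, 244, 245, 246, 247])) [(37, 72, 142), (39, 78, 155), (35, 79, 158), (58, 79, 155), (129, 36, 49), (124, 28, 23), (143, 38, 36), (182, 47, 45), (181, 46, 43), (178, 46, 43), (180, 46, 45), (179, 45, 44), (178, 38, 35), (179, 67, 65), (147, 148, 145), (142, 142, 138), (152, 131, 67), (157, 127, 44), (156, 126, 45), (159, 130, 45), (191, 158, 63), (187, 164, 100), (146, 143, 140), (141, 136, 137), (141, 137, 134), (143, 138, 135), (145, 140, 136), (141, 136, 132), (51, 66, 56), (34, 61, 48), (67, 94, 79), (137, 138, 130), (157, 151, 148), (153, 149, 144), (152, 149, 143), (151, 148, 143), (153, 147, 142), (153, 149, 143), (154, 151, 145), (150, 146, 141), (158, 153, 147), (201, 196, 187), (222, 214, 206), (221, 215, 205), (219, 212, 202), (220, 213, 205)]
x3 (np.float64(227.87078651685394), array([242, 243, 244]), array([], dtype=int64)) [(72, 145, 255), (57, 91, 182), (115, 40, 62), (136, 29, 22), (177,
[... 1644 characters left out ...]
(69, 51, 91), (138, 33, 34), (140, 32, 28), (228, 56, 51), (255, 93, 88), (255, 95, 91), (255, 90, 84), (255, 91, 88), (255, 88, 84), (255, 89, 86), (255, 112, 109), (174, 162, 157), (168, 150, 77), (175, 143, 48), (176, 142, 52), (214, 178, 63), (255, 255, 113), (221, 193, 113), (162, 156, 158), (158, 155, 152), (157, 152, 145), (160, 156, 151), (166, 162, 156), (164, 157, 152), (60, 80, 67), (61, 107, 82), (121, 177, 145), (178, 172, 166), (166, 157, 154), (160, 157, 152), (157, 151, 147), (153, 149, 144), (154, 148, 143), (152, 148, 143), (152, 147, 143), (156, 152, 147), (156, 152, 147), (179, 174, 169), (179, 174, 168), (177, 174, 168), (180, 174, 169), (178, 172, 166), (183, 177, 170)]
```

```bash
python3 -c "
from h import *
S,c=pickle.load(open('x5.pkl','rb'))
for g in(253.7,254.0): print(rel(c,S,420,g,229.5,dx=.0088),zfrom(c,S,420,243.6,.1201))
"
```

```text
(np.float64(0.12015513464779881), np.float64(0.07278119572128006)) (np.float64(0.07150414675272607), np.float64(-0.195464492414137))
(np.float64(0.11998580944390778), np.float64(0.0723964882871837)) (np.float64(0.07150414675272607), np.float64(-0.195464492414137))
```

Emit:
move_arm:
  increments: [0,0,0.0006,0,0,0,0,0,0,0,0,0,0,0,0,0,0,0,0,0,0,0,0,0,0,0,0,0]

```text
clock: 14.78
tool_pos: [0.6202, -0.0292, 0.0799]
tcp_rot: [-3.141, -0.001, -1.228]
wrist_force: [-0.9, -0.1, 6.8]
finger_gap: -0.0002
```

```bash
python3 -c "
from h import *
s,c=shot('x6',(300,150,500,290),4)
u=420;print(rows2(c,u),[tuple(int(a) for a in c['color'][v,u]) for v in range(226,272)])
for g in(254.3,254.6): print(rel(c,s,420,g,229.5,dx=.0088))
"
```

```text
14.7833 [ 0.6202 -0.0292  0.0799] [-3.141e+00 -1.000e-03 -1.228e+00] [-0.9  -0.06  6.79] plat [ 0.1156 -0.1409]
(np.float64(229.40944881889763), array([254, 255, 256]), array([242, 243, 244, 245, 246])) [(24, 56, 109), (19, 52, 105), (24, 54, 107), (68, 48, 90), (138, 34, 33), (140, 35, 30), (228, 54, 51), (255, 94, 89), (255, 92, 86), (255, 90, 85), (255, 90, 86), (255, 90, 85), (255, 87, 84), (255, 112, 108), (180, 168, 163), (159, 152, 123), (175, 144, 54), (178, 145, 51), (183, 150, 53), (232, 198, 72), (242, 209, 94), (169, 160, 160), (156, 153, 152), (157, 152, 147), (158, 154, 150), (165, 160, 156), (163, 158, 154), (105, 113, 105), (54, 85, 67), (97, 153, 124), (145, 172, 154), (172, 166, 161), (164, 158, 153), (157, 152, 148), (153, 149, 145), (154, 149, 144), (153, 149, 144), (153, 149, 143), (155, 152, 146), (155, 151, 145), (160, 156, 150), (181, 175, 168), (178, 174, 169), (181, 174, 171), (179, 173, 167), (177, 173, 166)]
(np.float64(0.120088392709388), np.float64(0.07211269292180894))
(np.float64(0.11991940435484168), np.float64(0.07172870088492486))
```

Emit:
move_arm:
  increments: [0,0,0.0004,0,0,0,0,0,0,0,0,0,0,0,0,0,0,0,0,0,0,0,0,0,0,0,0,0]

```text
clock: 15.17
tool_pos: [0.6202, -0.0292, 0.0796]
tcp_rot: [-3.141, -0.001, -1.228]
wrist_force: [-0.5, 0.3, 7.2]
finger_gap: 0.0001
```

```bash
python3 -c "
from h import *
s,c=shot('x7',(300,150,500,290),4)
u=420;print(rows2(c,u),[tuple(int(a) for a in c['color'][v,u]) for v in range(228,260)])
for g in(254.6,254.8): print(rel(c,s,420,g,229.5,dx=.0088))
"
```

```text
15.1667 [ 0.6202 -0.0292  0.0796] [-3.141e+00 -1.000e-03 -1.228e+00] [-0.54  0.34  7.16] plat [ 0.1156 -0.1409]
(np.float64(229.4126984126984), array([254, 255, 256]), array([242, 243, 244, 245, 246])) [(27, 57, 109), (72, 52, 94), (137, 34, 33), (140, 33, 29), (228, 56, 52), (255, 94, 89), (255, 94, 89), (255, 90, 85), (255, 91, 86), (255, 88, 84), (255, 89, 85), (255, 111, 106), (177, 166, 164), (160, 162, 158), (180, 148, 65), (180, 146, 50), (176, 143, 53), (188, 151, 54), (242, 207, 84), (190, 172, 134), (156, 152, 151), (156, 152, 149), (160, 155, 151), (166, 162, 156), (163, 160, 154), (135, 136, 130), (52, 79, 63), (79, 131, 103), (130, 174, 147), (172, 165, 161), (165, 157, 152), (157, 153, 148)]
(np.float64(0.12011393526636269), np.float64(0.07179675520806827))
(np.float64(0.12000145944388688), np.float64(0.0715411737089528))
```

View pics/x7.png

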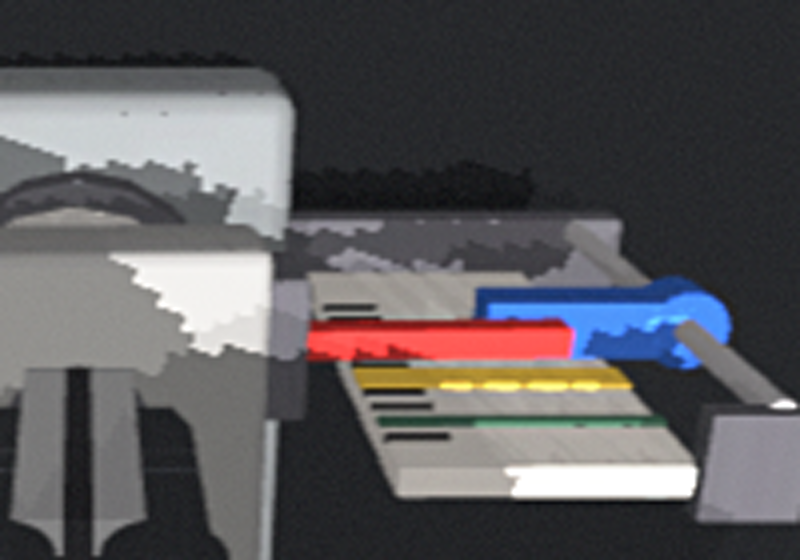

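The right side is now in the same state as the left was: camera 71.6 (bias about +0.4), z 0.0796, about 7 N. I'll release and do the tilted check.

Emit:
move_arm:
  increments: [0,0,-0.002,0,0,0,0,0,0,-0.002,0,0,0,0,0,0,-0.002,0,0,0,0,0,0,-0.002,0,0,0,0,0,0,-0.002,0,0,0,0,0,0,-0.003,0,0,0,0,0,0,-0.02,0,0,0,0,0,0,-0.02,0,0,0,0,0,0,-0.02,0,0,0,0,0,0,-0.01,0,0,0,0,0,0,0,-6,0,0,0,0,0,0,-6,0,0,0,0,0,0,-6,0,0,0,0,0,0,-6,0,0,0,0,0,0,-6,0,0,0,0,0,0,-6,0,0,0,0,0,0,0,0,0,0,0,0,0,0,0,0,0,0,0,0,0,0,0,0]

```text
clock: 16.8
tool_pos: [0.6191, -0.0291, 0.161]
tcp_rot: [2.513, 0.001, -1.228]
wrist_force: [0.7, 0.1, 1.0]
finger_gap: -0.0001
```

```bash
python3 -c "
from rid import *
s,c=shot('x8',(340,70,480,180),5)
for u in (415,408): print(u,[(v,*[int(a) for a in c['color'][v,u]]) for v in range(108,165)])
print(proj(c,[W(.1199,-.19,.083),W(.1199,-.19,.094),W(.1199,-.19,.071),W(.1286,-.19,.083)],s))
"
```

```text
16.8 [ 0.6191 -0.0291  0.161 ] [ 2.513e+00  1.000e-03 -1.228e+00] [0.68 0.13 0.99] plat [ 0.1146 -0.1404]
415 [(108, 184, 181, 174), (109, 188, 182, 177), (110, 185, 180, 174), (111, 189, 184, 177), (112, 191, 185, 178), (113, 188, 183, 174), (114, 100, 114, 147), (115, 36, 66, 131), (116, 32, 66, 131), (117, 35, 69, 132), (118, 37, 67, 129), (119, 42, 75, 147), (120, 59, 115, 229), (121, 69, 133, 245), (122, 68, 132, 243), (123, 68, 130, 242), (124, 56, 105, 211), (125, 63, 120, 234), (126, 66, 128, 245), (127, 37, 75, 150), (128, 56, 104, 207), (129, 116, 144, 230), (130, 201, 170, 100), (131, 199, 161, 53), (132, 194, 159, 57), (133, 194, 161, 61), (134, 190, 157, 57), (135, 165, 65, 41), (136, 160, 38, 42), (137, 157, 41, 38), (138, 167, 44, 41), (139, 232, 58, 56), (140, 255, 77, 74), (141, 254, 77, 74), (142, 255, 76, 73), (143, 255, 74, 70), (144, 141, 76, 64), (145, 43, 84, 65), (146, 87, 125, 105), (147, 179, 177, 172), (148, 199, 192, 187), (149, 195, 189, 182), (150, 195, 188, 182), (151, 193, 185, 181), (152, 191, 185, 180), (153, 193, 186, 179), (154, 193, 186, 180), (15
[... 828 characters left out ...]
151, 39, 38), (138, 159, 37, 36), (139, 233, 58, 55), (140, 255, 77, 72), (141, 254, 75, 74), (142, 255, 77, 74), (143, 255, 76, 72), (144, 141, 77, 62), (145, 48, 89, 70), (146, 90, 132, 109), (147, 178, 179, 171), (148, 197, 189, 184), (149, 198, 190, 184), (150, 193, 187, 182), (151, 194, 187, 182), (152, 194, 187, 181), (153, 193, 187, 181), (154, 195, 189, 182), (155, 193, 186, 181), (156, 193, 185, 180), (157, 226, 221, 215), (158, 255, 255, 255), (159, 255, 255, 255), (160, 255, 255, 255), (161, 255, 255, 255), (162, 196, 189, 180), (163, 47, 47, 47), (164, 31, 30, 36)]
[[394.70892    145.45519412]
 [397.20547222 157.73827513]
 [392.16224875 132.9255266 ]
 [397.4399962  135.46612469]]
```

View pics/x8.png

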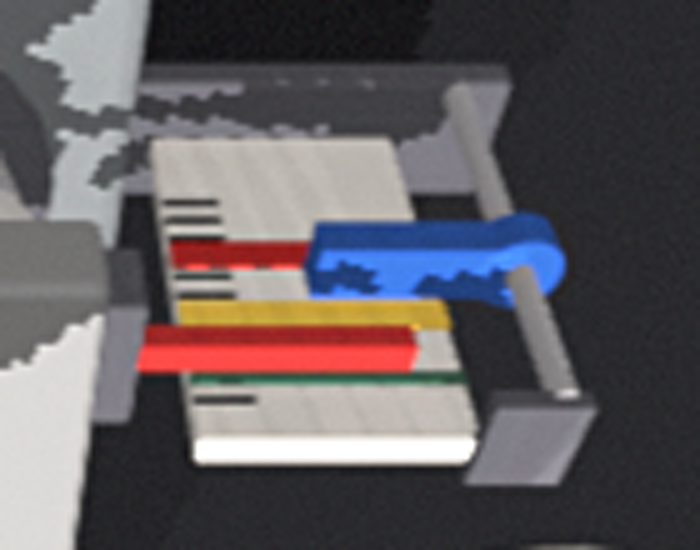

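Both sides now read the same rows: rider 114/119.5/129.3, green 145.1. I'll take one flatter look for an absolute height check.

Emit:
move_arm:
  increments: [0,0,0,-6,0,0,0,0,0,0,-6,0,0,0,0,0,0,-6,0,0,0,0,0,0,-6,0,0,0,0,0,0,0,0,0,0,0,0,0,0,0,0,0]

```text
clock: 17.35
tool_pos: [0.6191, -0.0292, 0.1605]
tcp_rot: [2.095, 0.001, -1.228]
wrist_force: [0.1, -0.2, 0.6]
finger_gap: -0.0003
```

```bash
python3 -c "
from rid import *
s,c=shot('x9',(340,0,480,110),5)
print(proj(c,[W(.1199,-.2,.083),W(.1199,-.2,.094),W(.1199,-.2,.071),W(.1286,-.2,.083),W(.1308,-.2,.071),W(.1308,-.2,.065)],s))
for u in(408,412): print([(v,*[int(a) for a in c['color'][v,u]]) for v in range(10,75)])
"
```

```text
17.35 [ 0.6191 -0.0292  0.1605] [ 2.095e+00  1.000e-03 -1.228e+00] [ 0.12 -0.21  0.64] plat [ 0.1146 -0.1405]
[[425.81673325 116.66009573]
 [427.25525625 135.12537915]
 [424.29119044  97.07780154]
 [431.38766396 108.97871152]
 [431.15509598  86.20000916]
 [430.30780707  76.08497752]]
[(10, 47, 47, 50), (11, 46, 47, 49), (12, 45, 46, 50), (13, 44, 45, 47), (14, 43, 44, 47), (15, 44, 46, 49), (16, 62, 61, 65), (17, 84, 84, 90), (18, 86, 84, 91), (19, 87, 86, 92), (20, 87, 85, 91), (21, 88, 86, 92), (22, 89, 88, 95), (23, 98, 97, 104), (24, 124, 122, 129), (25, 124, 121, 128), (26, 102, 100, 106), (27, 71, 70, 76), (28, 71, 70, 74), (29, 71, 70, 75), (30, 73, 72, 77), (31, 73, 72, 78), (32, 70, 70, 73), (33, 86, 85, 91), (34, 148, 147, 157), (35, 151, 147, 157), (36, 185, 180, 179), (37, 237, 233, 228), (38, 233, 228, 223), (39, 230, 226, 222), (40, 228, 224, 219), (41, 227, 224, 219), (42, 227, 223, 218), (43, 225, 222, 216), (44, 226, 222, 215), (45, 225, 222, 215), (46, 224, 220, 214), (47, 224, 219, 212), (48, 225, 221, 216), (49, 224, 220, 213), (50, 225, 221, 214), (51, 225, 221, 
[... 1071 characters left out ...]
 224, 219), (42, 229, 225, 220), (43, 230, 226, 220), (44, 230, 226, 220), (45, 230, 226, 220), (46, 230, 226, 222), (47, 232, 227, 224), (48, 231, 227, 223), (49, 231, 226, 222), (50, 230, 226, 222), (51, 230, 226, 221), (52, 228, 224, 219), (53, 229, 225, 219), (54, 227, 223, 217), (55, 227, 223, 217), (56, 227, 222, 217), (57, 228, 224, 218), (58, 228, 224, 219), (59, 229, 224, 220), (60, 227, 222, 218), (61, 228, 224, 219), (62, 229, 224, 219), (63, 229, 225, 220), (64, 228, 223, 218), (65, 227, 222, 218), (66, 227, 223, 219), (67, 227, 223, 217), (68, 226, 223, 216), (69, 228, 223, 217), (70, 227, 224, 219), (71, 229, 229, 224), (72, 226, 217, 210), (73, 196, 96, 92), (74, 188, 40, 37)]
```

View pics/x9.png

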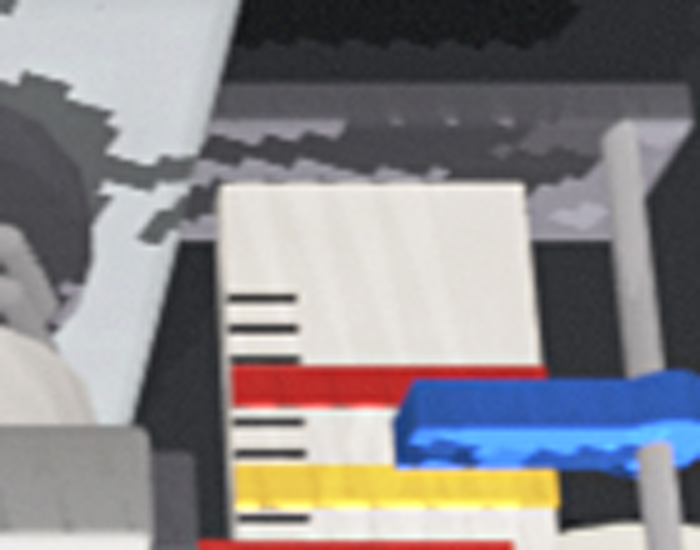

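```bash
python3 -c "
from rid import *
s,c=pickle.load(open('x9.pkl','rb'))
for u in(435,440): print(u,[(v,*[int(a) for a in c['color'][v,u]]) for v in range(70,140)])
for y in(-.205,):
  for x,z in[(.1199,.083),(.1199,.094),(.1199,.0735),(.1199,.0685),(.1286,.083),(.1286,.087),(.130,.071),(.1316,.071),(.130,.065)]: print(x,z,proj(c,W(x,y,z),s).round(1))
s8,c8=pickle.load(open('x8.pkl','rb'))
f=lambda p,a,b:[proj(c8,W(p[0],-.2,p[1]),s8)[0,1]-a,proj(c,W(p[0],-.2,p[1]),s)[0,1]-b]
for n,a,b in(('front top',119.5,85.4),('front bot',114.2,75.5),('back top',129.3,93.5),('ptr fb',134.9,108.3)): print(n,least_squares(f,[.13,.07],x_scale=.001,diff_step=1e-4,args=(a,b)).x*1e3)
"
```

```text
435 [(70, 229, 225, 220), (71, 229, 228, 222), (72, 227, 219, 209), (73, 191, 94, 88), (74, 182, 38, 34), (75, 156, 52, 85), (76, 62, 93, 181), (77, 43, 93, 184), (78, 52, 96, 182), (79, 52, 93, 182), (80, 54, 94, 185), (81, 52, 94, 183), (82, 51, 91, 178), (83, 48, 88, 175), (84, 48, 89, 179), (85, 66, 120, 237), (86, 93, 177, 255), (87, 94, 182, 255), (88, 93, 176, 255), (89, 68, 129, 245), (90, 77, 149, 255), (91, 64, 127, 245), (92, 55, 95, 188), (93, 142, 157, 218), (94, 251, 216, 103), (95, 244, 213, 74), (96, 241, 213, 82), (97, 239, 209, 80), (98, 238, 205, 78), (99, 242, 214, 78), (100, 255, 245, 105), (101, 255, 255, 174), (102, 243, 237, 237), (103, 237, 234, 232), (104, 239, 236, 232), (105, 240, 237, 233), (106, 239, 238, 234), (107, 236, 236, 229), (108, 214, 106, 102), (109, 207, 49, 49), (110, 208, 55, 52), (111, 211, 57, 55), (112, 209, 56, 54), (113, 211, 57, 54), (114, 242, 63, 60), (115, 255, 98, 93), (116, 255, 101, 98), (117, 255, 105, 100), (118, 255, 161, 149), (119, 239, 241, 237), (120, 238, 238, 234), (121, 239, 236, 231), (122, 241, 237, 232), (123, 240, 2
[... 1531 characters left out ...]
, 233), (127, 241, 237, 233), (128, 242, 238, 234), (129, 241, 237, 233), (130, 241, 237, 233), (131, 240, 236, 231), (132, 238, 234, 229), (133, 237, 234, 228), (134, 254, 253, 251), (135, 255, 255, 255), (136, 255, 255, 255), (137, 255, 255, 255), (138, 255, 255, 254), (139, 222, 219, 210)]
0.1199 0.083 [[434.8 116.7]]
0.1199 0.094 [[436.4 135.1]]
0.1199 0.0735 [[433.5 101.1]]
0.1199 0.0685 [[432.8  93.1]]
0.1286 0.083 [[440.8 109. ]]
0.1286 0.087 [[441.5 116. ]]
0.13 0.071 [[440.   87.1]]
0.1316 0.071 [[441.2  85.4]]
0.13 0.065 [[439.1  77. ]]
front top [131.18501081  70.77095112]
front bot [130.2204533   64.26255133]
back top [122.52347447  70.33457572]
ptr fb [128.85137529  82.74347445]
```

The flatter view gives the right rider top at 70.8 mm (pointer control reads 82.75 for a true 83), so about 71.0. I'll do a last look at the whole scene and the left side with the arm clear, then hand in.

Emit:
move_arm:
  increments: [0,0,-0.01,6,0,0,0,0,0,-0.01,6,0,0,0,0,0,-0.01,6,0,0,0,0,0,-0.01,6,0,0,0,0,0,-0.01,6,0,0,0,0,0,-0.01,6,0,0,0,0,0,-0.01,6,0,0,0,0,0,-0.01,6,0,0,0,0,0,0,6,0,0,0,0,0,0,6,0,0,0,0,0,0,0,0,0,0,0,0,0,0,0,0,0]

```text
clock: 18.4
tool_pos: [0.6649, -0.0133, 0.2249]
tcp_rot: [-3.139, -0.002, -1.23]
wrist_force: [-0.4, 0.2, 0.7]
finger_gap: -0.0001
```

```bash
python3 -c "
from rig import env
import cv2
from h import *
shot('x10')
c=env.capture('scene');cv2.imwrite('pics/sc1.png',cv2.resize(c['color'][90:320,190:420,::-1],None,fx=2.6,fy=2.6,interpolation=2))"
```

```text
18.4 [ 0.6649 -0.0133  0.2249] [-3.139e+00 -2.000e-03 -1.230e+00] [-0.42  0.18  0.75] plat [ 0.163 -0.141]
```

View pics/sc1.png

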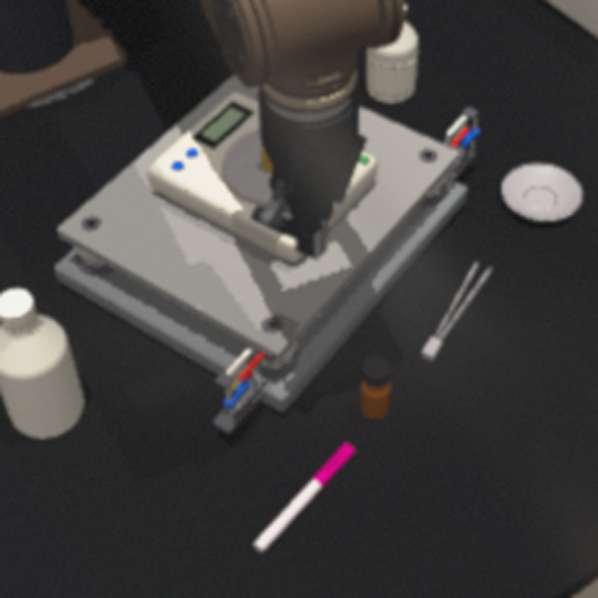

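View pics/x10.png

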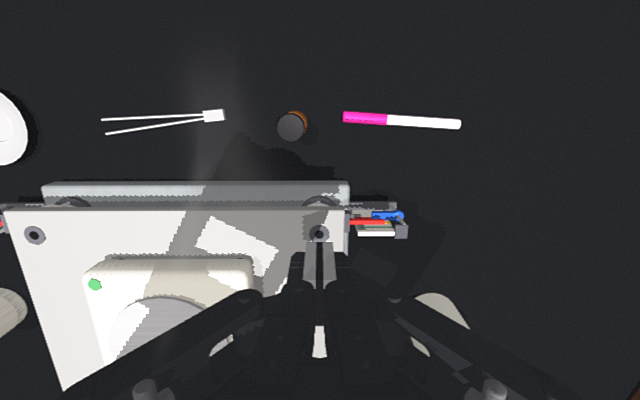

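Everything stands where it was. The tool is 135 mm above the plate, both pointers are up at rest, and both riders are down. I'm handing in.

```bash
python3 -c "
from rig import env
print(env.job_done())"
```

```text
the job is handed in; nothing more can be done
None
```

I pressed the far left corner, then the far right, each until its pointer reached the yellow mark, and let both spring back to the green line. I then handed the job in at about 18.5 s of the 51 s.

| | Left | Right |
|---|---|---|
| Lowest fingertip height | 79.5 mm | 79.6 mm |
| Force there | about 6.8 N | about 7 N |
| Pointer height by camera (reads about 0.4 mm high) | 71.5 mm | 71.6 mm |
| Rider top after release (yellow mark at 71 mm) | about 70.4–70.8 mm | about 70.8 mm, or 71.0 mm after the 0.25 mm camera correction |

- **Weaker check:** only the right rider got the flat side view. The left reading comes from steeper views with about ±0.5 mm uncertainty. From the same tilted pose the two riders read within 0.4 px of each other.
- **One slip:** a move call was refused, so the next one ran with the tool still tilted. It stopped about 23 mm above the plate and touched nothing (wrist force near zero), and I backed out the same way.
- **Last look:** the arm was clear of the platform and the bench items looked unmoved. The arm hid most of the weight in the last pictures, so I did not see it clearly at the end.

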